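Load the centrifuge in balanced pairs

ROBOT

A 6-joint arm with a two-finger parallel gripper is mounted at the origin on a cart in front of the work surface, level with it; the furniture and walls round the work are solid. World frame = base frame: x ahead of the robot, y to its left, z up, the work surface at z = 0. Lengths are in m, angles in degrees, forces in N, time in s.
With the tool pointing down it reaches from about 0.25 to 0.725 m from the base axis. Payload 9.7 kg.
Tool frame: the origin (TCP) lies at the very end of the fingers, on their centre line; the grasp point (between the pads) lies 19 mm behind it; x points along the fingers, z is the direction in which the jaws open and shut, and the axes are right-handed (so a half turn about x gives the same grasp; the last joint's range is limited). The gripper opens to 85 mm and grips with 20 to 120 N. Pads are 22 mm wide; open, the fingers measure 114 mm over their backs; the gripper's body (76 mm by 85 mm) begins 54 mm behind the grasp point. The pads swing forward as they close: fully open they stand 13 mm farther back than shut.
Start: joints at [-68.755, 4.979, 10.078, 95.1, 0, 90], TCP at [0.199, -0.513, 0.231] pointing down, gripper open.
Joint ranges: [-179.16, 179.16], [-48.56, 103.87], [-65.8, 70.77], [-126.05, 130.52], [-82.76, 87.17], [-180, 180]. Speed limits (degrees/s): [127.2, 127.2, 147.25, 180, 180, 180].

INTERFACE

Orientations are given as [roll, pitch, yaw] about the fixed x, y, z axes, in that order (R = Rz(yaw) Ry(pitch) Rx(roll)).
In Python, from workcell import sensors, vision, job_done gives the robot as it stands.
- The arm moves only by the tool carry_out, never from a script. Its argument "increments" is a list of rows, each a list of 7 numbers: the turn, a rotation vector about the tool's x, y, z in degrees, then the shift along the tool's x, y, z in mm, then the opening in per cent of the stroke, from 0 (shut) to 100 (fully open). A call has 1 to 12 rows; each row shifts and turns the commanded pose from where the row before left it, along the tool's axes as they then stand; what a row does not reach is not made up. A row lasts 1/8 s, in which the tool goes at most 62.5 mm and 10.7 degrees, less where a joint would pass 70% of its speed; a pose out of reach is approached as far as the arm can. A call is refused whole if a number of a shift passes 62.5 or a number of a turn 10.7, either way. A call with a gripper value outside its range is refused whole. The fingers move at their own pace and stop on an object; "squeeze" is the grip in N (left out, the last holds). Time passes only in rows, so rows that do not move let the fingers close. It gives the time, the measured TCP pose, the force and the opening at its end, in the units of the state.
- sensors.get_obs(): the state, without advancing time (a new reading comes with each control period).
- vision.camera(name): name is "scene" or "top" or "wrist"; returns the picture (480x640x3 uint8, red, green, blue); there is no depth.
- vision.calibration(name): a dict with "camera_matrix" (3x3 intrinsics, pixels), "extrinsics" (4x4, takes a point from world to camera coordinates); the wrist camera has in their place "mount" (4x4, takes a point from camera to tool coordinates, whose origin is the TCP and whose axes are the tool frame's). Camera axes: x right, y up, looking along -z (the intrinsics and any distortion apply to the point x, -y, -z); pixel columns grow to the right and rows downward; lengths in m; the calibration is good to about 2 mm. A picture is of the moment at which its call begins: read the wrist's pose just before it. calibration takes no time and is no camera call.
- job_done(): hands the job in, once; it reports no verdict.
The state is a dict: "time": time; "q": joint angles; "qd": joint speeds; "joint_efforts": joint torques, N m; "ee_pos": TCP position; "tcp_rot": TCP orientation; "wrist_force": force on the tool from outside, world axes, zero at the start; "torque": the same for the moment, N m; "opening": finger opening in m.
Only numpy, scipy, OpenCV 4.12 (cv2) and the standard library are available. Lean on these libraries where they do the work, as an engineer would, in place of code of your own. Each camera call takes 0.05 s, during which the arm holds its last target.

TASK

Load the centrifuge for a balanced run: stand the two red-capped and the two black-capped vials upright and fully down in the four blue rotor buckets, one to a bucket, so that vials with the same cap colour face each other straight across the hub. Leave the white-capped vial standing where it is.

Things in the scene. Friction and masses are not known exactly. Their poses are not given: they have to be found in the camera images.
- vial_red_a: glass specimen vial with a red screw cap, standing upright in the shallow grey tray (rim 17 mm, floor 2 mm high); round, 23 mm diameter, 59 mm tall, about 22 g; the cap is the top 11 mm and as wide as the body, a narrower shoulder lies just under it. Origin: centre of its underside; z runs up its axis. It is one of two alike.
- vial_red_b: glass specimen vial with a red screw cap, standing upright in the shallow grey tray (rim 17 mm, floor 2 mm high); round, 23 mm diameter, 59 mm tall, about 22 g; the cap is the top 11 mm and as wide as the body, a narrower shoulder lies just under it. Origin: centre of its underside; z runs up its axis. It is one of two alike.
- vial_black_a: glass specimen vial with a black screw cap, standing upright in the shallow grey tray (rim 17 mm, floor 2 mm high); round, 23 mm diameter, 59 mm tall, about 22 g; the cap is the top 11 mm and as wide as the body, a narrower shoulder lies just under it. Origin: centre of its underside; z runs up its axis. It is one of two alike.
- vial_black_b: glass specimen vial with a black screw cap, standing upright in the shallow grey tray (rim 17 mm, floor 2 mm high); round, 23 mm diameter, 59 mm tall, about 22 g; the cap is the top 11 mm and as wide as the body, a narrower shoulder lies just under it. Origin: centre of its underside; z runs up its axis. It is one of two alike.
- vial_white: glass specimen vial with a white screw cap, standing upright in the shallow grey tray (rim 17 mm, floor 2 mm high); round, 23 mm diameter, 59 mm tall, about 22 g; the cap is the top 11 mm and as wide as the body, a narrower shoulder lies just under it. Origin: centre of its underside; z runs up its axis. The only white-capped one; it is not part of this run and stays where it stands.
- bucket_1: round blue bucket, one of four hung in the centrifuge rotor 62 mm from its axis; bucket_3 faces it across the hub, 124 mm off; neighbours 88 mm off; it rocks on its pins by up to 0.08 rad. Origin: centre of its inner floor (26 mm across), 58 mm above the table; z up. Bore straight for 12 mm, then flares to 40 mm across at the mouth, 26 mm above the floor (47 mm outside). A seated vial shows 33 mm.
- bucket_2: round blue bucket, one of four hung in the centrifuge rotor 62 mm from its axis; bucket_4 faces it across the hub, 124 mm off; neighbours 88 mm off; it rocks on its pins by up to 0.08 rad. Origin: centre of its inner floor (26 mm across), 58 mm above the table; z up. Bore straight for 12 mm, then flares to 40 mm across at the mouth, 26 mm above the floor (47 mm outside). A seated vial shows 33 mm.
- bucket_3: round blue bucket, one of four hung in the centrifuge rotor 62 mm from its axis; bucket_1 faces it across the hub, 124 mm off; neighbours 88 mm off; it rocks on its pins by up to 0.08 rad. Origin: centre of its inner floor (26 mm across), 58 mm above the table; z up. Bore straight for 12 mm, then flares to 40 mm across at the mouth, 26 mm above the floor (47 mm outside). A seated vial shows 33 mm.
- bucket_4: round blue bucket, one of four hung in the centrifuge rotor 62 mm from its axis; bucket_2 faces it across the hub, 124 mm off; neighbours 88 mm off; it rocks on its pins by up to 0.08 rad. Origin: centre of its inner floor (26 mm across), 58 mm above the table; z up. Bore straight for 12 mm, then flares to 40 mm across at the mouth, 26 mm above the floor (47 mm outside). A seated vial shows 33 mm.
- centrifuge: low grey bench centrifuge, fixed; origin: underside on the rotor axis, -x to its front. Casing 149 mm forward, 128 back, 125 to each side, 84 high; chamber 208 across. The rotor turns when a bucket is pushed (about 2 N) and stays there; hub nut 89 mm above the table, arms 80 mm. Its round lid lies farther back on the table.

How it is judged (in metres and radians):
At the end, for the whole second after the job is handed in: Each red- or black-capped vial is at rest in a bucket, underside within 9 mm of the floor centre, tilt under 0.15 rad; same colours more than 106 mm apart, so facing each other; the white-capped vial upright within 20 mm of its start ((distance between vial_red_a and bucket_1 below 0.009 m or distance between vial_red_a and bucket_2 below 0.009 m or distance between vial_red_a and bucket_3 below 0.009 m or distance between vial_red_a and bucket_4 below 0.009 m) and angle between each of vial_red_a, vial_red_b, vial_black_a, vial_black_b, vial_white's own z axis and vertical below 0.15 rad and linear speed of each of vial_red_a, vial_red_b, vial_black_a, vial_black_b below 0.02 m/s and (distance between vial_red_b and bucket_1 below 0.009 m or distance between vial_red_b and bucket_2 below 0.009 m or distance between vial_red_b and bucket_3 below 0.009 m or distance between vial_red_b and bucket_4 below 0.009 m) and (distance between vial_black_a and bucket_1 below 0.009 m or distance between vial_black_a and bucket_2 below 0.009 m or distance between vial_black_a and bucket_3 below 0.009 m or distance between vial_black_a and bucket_4 below 0.009 m) and (distance between vial_black_b and bucket_1 below 0.009 m or distance between vial_black_b and bucket_2 below 0.009 m or distance between vial_black_b and bucket_3 below 0.009 m or distance between vial_black_b and bucket_4 below 0.009 m) and horizontal distance between vial_red_a and vial_red_b above 0.106 m and horizontal distance between vial_black_a and vial_black_b above 0.106 m and distance of vial_white from where it was at the start of the episode below 0.02 m); the robot touches nothing.
It fails at once if the white-capped vial is moved more than 20 mm (distance of vial_white from where it was at the start of the episode above 0.02 m).
It also fails if it takes over 106 s, if anything falls off the work surface, if the arm or the gripper's body presses on something with over 40 N, if the wrist force passes 120 N, or if a joint passes its speed limit or range.

## Working session

There is one attempt and no reset: what is moved stays moved. The work goes in short steps, Python scripts to look and compute and a tool call to move; the robot and the scene stay as the last step left them, time stands still between calls to the robot, and variables do not carry over. Pictures are saved under pics/ and viewed, and the job is handed in when it is done.

Besides the shell and the picture viewer there is one more tool, called after "Call:" by a JSON object that holds its "op" and its "data", one argument or row to a line. carry_out: Moves the arm, as the interface text tells. Its arguments: {"type":"object","properties":{"increments":{"type":"array"},"squeeze":{"type":"number"}},"required":["increments"]}

```bash
ls; mkdir -p pics
python3 - <<'E'
from workcell import sensors, vision
import cv2, numpy as np
np.set_printoptions(precision=4,suppress=True)
o=sensors.get_obs();print(o)
for n in ["scene","top","wrist"]:
    c=vision.calibration(n);print(n,c)
for n in ["scene","top"]:
    cv2.imwrite(f"pics/{n}0.png",vision.camera(n)[:,:,::-1])
E
```

```text
pics
{'time': 0.0, 'q': array([-68.7525,   5.0118,  10.0362,  95.0979,  -0.0023,  89.9985]), 'qd': array([ 0.1031, -0.0297,  0.0123,  0.0315, -0.1287,  0.0876]), 'joint_efforts': array([ -0.0002, -52.039 ,  46.4803,   0.0163,  -0.    ,   0.    ]), 'ee_pos': array([ 0.1992, -0.5124,  0.2306]), 'tcp_rot': array([-178.1808,   89.9265,  113.0682]), 'wrist_force': array([1.1763, 0.1271, 0.8139]), 'torque': array([-0.0262,  0.0164, -0.0666]), 'opening': 0.08555098817030432}
scene {'camera_matrix': array([[528.5424,   0.    , 316.6168],
       [  0.    , 528.5424, 241.3334],
       [  0.    ,   0.    ,   1.    ]]), 'extrinsics': array([[-0.5724, -0.82  , -0.0054,  0.3489],
       [ 0.3753, -0.2678,  0.8874, -0.2312],
       [-0.7291,  0.5059,  0.461 , -0.6598],
       [ 0.    ,  0.    ,  0.    ,  1.    ]])}
top {'camera_matrix': array([[479.9787,   0.    , 315.4031],
       [  0.    , 479.9787, 235.5121],
       [  0.    ,   0.    ,   1.    ]]), 'extrinsics': array([[-0.0072, -1.    ,  0.0049,  0.0521],
       [ 0.9772, -0.006 ,  0.2121, -0.5287],
       [-0.2121,  0.0063,  0.9772, -1.0136],
       [ 0.    ,  0.    ,  0.    ,  1.    ]])}
wrist {'camera_matrix': array([[418.7353,   0.    , 318.9616],
       [  0.    , 418.7353, 240.0629],
       [  0.    ,   0.    ,   1.    ]]), 'mount': array([[ 0.0006,  0.3121, -0.9501, -0.1429],
       [-0.0002,  0.9501,  0.3121,  0.0792],
       [ 1.    , -0.    ,  0.0007,  0.0001],
       [ 0.    ,  0.    ,  0.    ,  1.    ]])}
```

View pics/scene0.png

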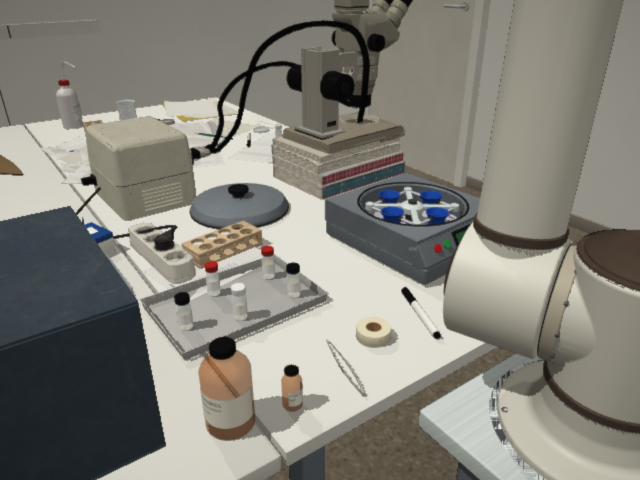

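View pics/top0.png

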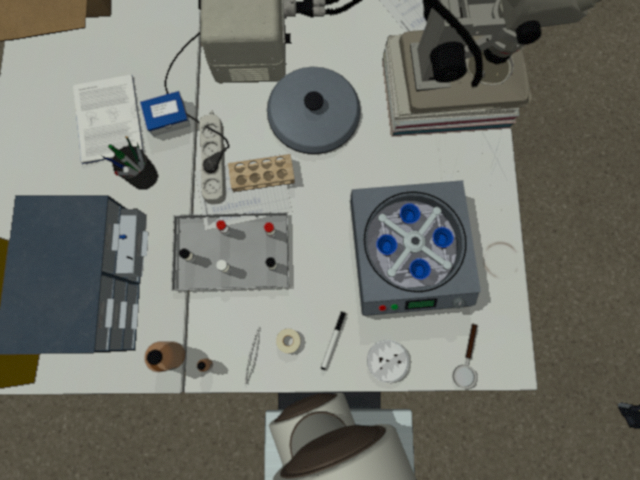

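```bash
cat > h.py <<'E'
import numpy as np, cv2
from workcell import sensors, vision
from scipy.spatial.transform import Rotation as R
np.set_printoptions(precision=4,suppress=True)
def ray(n,u,v,pose=None):
    c=vision.calibration(n);K=c['camera_matrix']
    d=np.array([(u-K[0,2])/K[0,0],-(v-K[1,2])/K[1,1],-1])
    if n=='wrist':
        o=pose;Rt=R.from_euler('xyz',o['tcp_rot'],degrees=True).as_matrix()
        M=c['mount'];return o['ee_pos']+Rt@M[:3,3],Rt@M[:3,:3]@d
    E=c['extrinsics'];return -E[:3,:3].T@E[:3,3],E[:3,:3].T@d
def onz(n,u,v,z,pose=None):
    p,d=ray(n,u,v,pose);return p+d*(z-p[2])/d[2]
def proj(n,P,pose=None):
    c=vision.calibration(n);K=c['camera_matrix']
    if n=='wrist':
        o=pose;T=np.eye(4);T[:3,:3]=R.from_euler('xyz',o['tcp_rot'],degrees=True).as_matrix();T[:3,3]=o['ee_pos'];E=np.linalg.inv(T@c['mount'])
    else:E=c['extrinsics']
    q=E[:3,:3]@np.asarray(P)+E[:3,3];return K[0,0]*q[0]/-q[2]+K[0,2],K[1,1]*-q[1]/-q[2]+K[1,2]
def blobs(im,kind,amin=20):
    h=cv2.cvtColor(im,cv2.COLOR_RGB2HSV)
    H,S,V=[h[...,i].astype(int) for i in range(3)]
    m={'red':((H<8)|(H>172))&(S>150)&(V>70),'blue':(H>105)&(H<130)&(S>150)&(V>60),'black':(V<45),'white':(S<25)&(V>195)}[kind].astype(np.uint8)
    n,l,s,c=cv2.connectedComponentsWithStats(m)
    return [(c[i],s[i]) for i in range(1,n) if s[i,4]>=amin]
E
python3 - <<'E'
from h import *
im=cv2.imread('pics/top0.png')[:,:,::-1].copy()
for k,z in [('red',.061),('black',.061),('white',.061),('blue',.084)]:
    for c,s in blobs(im,k):
        if 170<c[0]<500 and 150<c[1]<300: print(k,c,s,onz('top',*c,z))
print(ray('top',0,0)[0],ray('scene',0,0)[0])
cv2.imwrite('pics/t_b.png',cv2.resize(im[200:300,165:305,::-1],None,fx=5,fy=5,interpolation=cv2.INTER_CUBIC))
cv2.imwrite('pics/t_c.png',cv2.resize(im[180:310,345:485,::-1],None,fx=4,fy=4,interpolation=cv2.INTER_CUBIC))
E
```

```text
red [220.6842 224.7719] [217 221   9   9  57] [0.5539 0.2595 0.061 ]
red [268.5 227. ] [265 223   8   9  60] [0.5481 0.153  0.061 ]
black [214.6279 163.9884] [205 150  19  23  86] [0.6973 0.2784 0.061 ]
black [425.    200.381] [414 197  22   8  63] [ 0.6078 -0.1995  0.061 ]
black [183.9677 253.1774] [180 249   9   9  62] [0.4901 0.338  0.061 ]
black [270.1724 261.9828] [266 258   9   9  58] [0.4693 0.1482 0.061 ]
white [220.9118 264.5882] [218 262   7   7  34] [0.4642 0.256  0.061 ]
blue [409.4507 213.1842] [400 204  20  19 304] [ 0.572  -0.1581  0.084 ]
blue [442.3822 237.0191] [433 227  20  21 314] [ 0.518  -0.2271  0.084 ]
blue [386.4641 244.2124] [377 235  20  20 306] [ 0.5029 -0.1049  0.084 ]
blue [419.3863 268.595 ] [409 259  21  20 321] [ 0.4492 -0.1734  0.084 ]
[0.3021 0.0553 1.1024] [-0.1946  0.558   0.5112]
```

View pics/t_b.png

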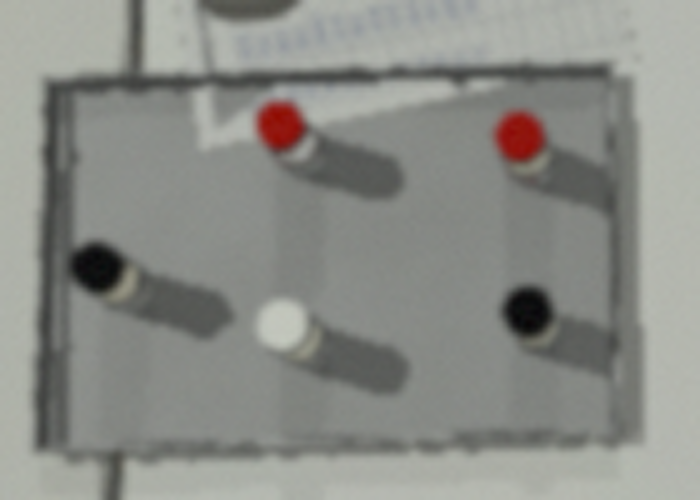

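View pics/t_c.png

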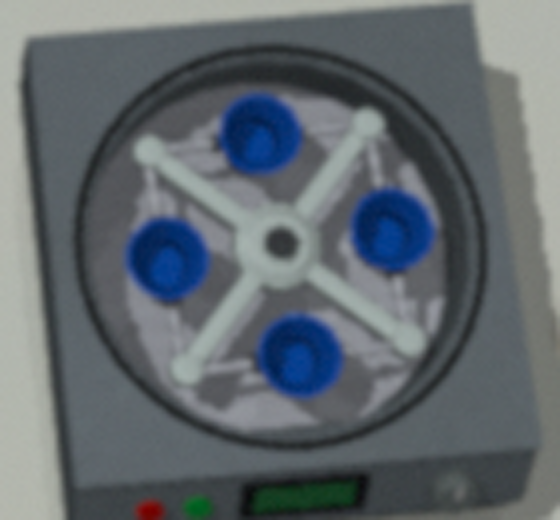

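Run:
```python
from h import *
o=sensors.get_obs();print(R.from_euler('xyz',o['tcp_rot'],degrees=True).as_matrix(),o['ee_pos'])
# scene check by triangulation w/ top
im=cv2.imread('pics/scene0.png')[:,:,::-1].copy()
for P in [(.5539,.2595,.061),(.5481,.153,.061),(.4901,.338,.061),(.4693,.1482,.061),(.4642,.256,.061),(.5105,-.1659,.089)]: print(P,proj('scene',P))
for k in ['red','black','white']:
    for c,s in blobs(im,k):
        if 170<c[0]<310 and 230<c[1]<320 and s[4]<300: print(k,c,s)
```

```text
[[-0.0004  0.932   0.3623]
 [ 0.0011  0.3623 -0.932 ]
 [-1.     -0.     -0.0012]] [ 0.1992 -0.5124  0.2307]
(0.5539, 0.2595, 0.061) (np.float64(210.69379779525397), np.float64(263.93013212391526))
(0.5481, 0.153, 0.061) (np.float64(266.4325958518565), np.float64(248.15732200745808))
(0.4901, 0.338, 0.061) (np.float64(181.5328434904369), np.float64(295.36416387056704))
(0.4693, 0.1482, 0.061) (np.float64(292.19412520282674), np.float64(265.2072455536993))
(0.4642, 0.256, 0.061) (np.float64(236.76000628841808), np.float64(286.21595335840226))
(0.5105, -0.1659, 0.089) (np.float64(411.1673714494948), np.float64(200.11722773936185))
red [266.9184 250.4184] [262 246  11  10  98]
red [210.5897 266.0342] [204 261  13  11 117]
black [292.5225 268.1351] [287 263  12  11 111]
black [181.5548 298.1742] [175 292  14  13 155]
white [195.295  275.5396] [173 266  33  21 139]
white [229.4824 279.0588] [220 274  24  12  85]
white [237.3846 286.4066] [231 283  14   8  91]
white [198.9479 292.7083] [190 287  17  13  96]
```

Call:
{"op": "carry_out", "data": {
  "increments": [
    [-9.8,0,0,0,0,0,50],
    [-9.8,0,0,0,0,0,50],
    [-9.8,0,0,0,0,0,50],
    [-9.8,0,0,0,0,0,50],
    [-9.8,0,0,0,0,0,50],
    [-9.8,0,0,0,0,0,50],
    [-9.9,0,0,0,0,0,50],
    [0,0,0,0,40,20,50],
    [0,0,0,0,40,20,50],
    [0,0,0,0,40,20,50],
    [0,0,0,0,40,20,50],
    [0,0,0,0,40,20,50]
  ]
}}

```text
time: 1.6
ee_pos: [0.2998, -0.3113, 0.231]
tcp_rot: [123.1, 90.0, 123.1]
wrist_force: [0.4, -0.1, 0.6]
opening: 0.0426
```

Call:
{"op": "carry_out", "data": {
  "increments": [
    [0,0,0,0,38.7,20.7,50],
    [0,0,0,0,38.7,20.7,50],
    [0,0,0,0,38.7,20.7,50],
    [0,0,0,0,38.7,20.7,50],
    [0,0,0,0,38.7,20.7,50],
    [0,0,0,0,38.7,20.7,50],
    [0,0,0,0,38.7,20.7,50],
    [0,0,0,0,38.7,20.7,50],
    [0,0,0,0,38.7,20.7,50],
    [0,0,0,0,38.7,20.7,50],
    [0,0,0,0,38.7,20.7,50],
    [0,0,0,0,38.7,20.7,50]
  ]
}}

```text
time: 3.1
ee_pos: [0.5487, 0.1528, 0.2309]
tcp_rot: [-154.7, 90.0, -154.7]
wrist_force: [0.6, 0.3, 1.1]
opening: 0.0426
```

Run:
```python
from h import *
o=sensors.get_obs();print(o['q'],o['ee_pos'],o['tcp_rot'])
im=vision.camera('wrist');cv2.imwrite('pics/w1.png',im[:,:,::-1])
for k in ['red','black','white']:
    for c,s in blobs(im,k,100): print(k,c,s,onz('wrist',*c,.058,o))
for P in [(.5539,.2595,.061),(.5481,.153,.061),(.4901,.338,.061),(.4693,.1482,.061),(.4642,.256,.061)]: print(P,proj('wrist',P,o))
```

```text
[ 15.5679   7.7464  13.0547  95.3404  -0.0055 105.6112] [0.5487 0.1528 0.2309] [-154.6592   89.9675 -154.7026]
red [328.2178  58.959 ] [314  44  30  30 707] [0.5543 0.2615 0.058 ]
red [319.5966 209.0222] [306 196  28  27 585] [0.5483 0.1543 0.058 ]
black [556.8613  36.3398] [ 505    0  135   83 3749] [0.7106 0.2756 0.058 ]
black [545.9514 274.6297] [ 519  184  121  191 1110] [0.7328 0.0992 0.058 ]
black [218.8174 214.3849] [204 201  31  28 608] [0.4698 0.1501 0.058 ]
black [316.1813 424.7688] [    0   304   640   176 50218] [ 0.545  -0.0513  0.058 ]
black [115.8267 349.8033] [ 93 340  46  21 427] [0.3712 0.0288 0.058 ]
(0.5539, 0.2595, 0.061) (np.float64(327.69873725991727), np.float64(61.61109447299299))
(0.5481, 0.153, 0.061) (np.float64(319.3837862336157), np.float64(211.61933925122378))
(0.4901, 0.338, 0.061) (np.float64(227.3576437997841), np.float64(-72.90397258078585))
(0.4693, 0.1482, 0.061) (np.float64(217.41368417803494), np.float64(217.71794538557972))
(0.4642, 0.256, 0.061) (np.float64(198.1495901904301), np.float64(67.2273409694649))
```

View pics/w1.png

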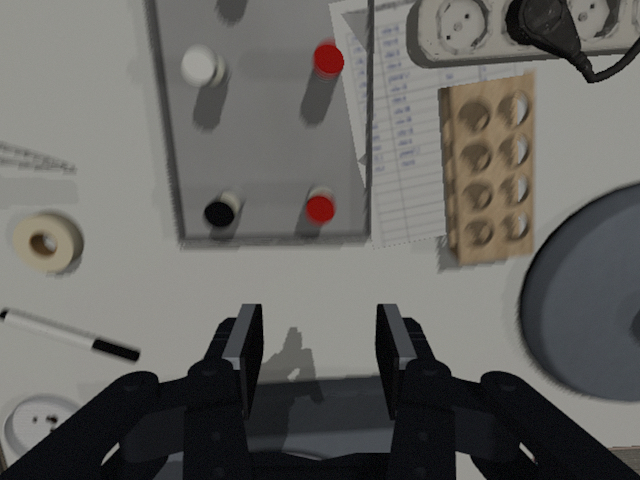

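Call:
{"op": "carry_out", "data": {
  "increments": [
    [0,0,0,40,1,-0.5,50],
    [0,0,0,40,0,0,50],
    [0,0,0,40,0,0,50],
    [0,0,0,40,0,0,50],
    [0,0,0,24,0,0,50],
    [0,0,0,12,0,0,50],
    [0,0,0,0,0,0,50],
    [0,0,0,0,0,0,20],
    [0,0,0,0,0,0,10],
    [0,0,0,0,0,0,10],
    [0,0,0,0,0,0,10],
    [0,0,0,0,0,0,10]
  ],
  "squeeze": 30
}}

```text
time: 4.65
ee_pos: [0.5486, 0.1527, 0.0366]
tcp_rot: [16.2, 89.9, 16.1]
wrist_force: [-0.5, 0.2, 5.6]
opening: 0.0219
```

Run:
```python
from h import *
o=sensors.get_obs();print(o['opening'],o['ee_pos'],o['wrist_force'])
im=vision.camera('wrist');cv2.imwrite('pics/w2.png',im[:,:,::-1])
```

```text
0.021938156094735078 [0.5486 0.1527 0.0366] [-0.5365  0.2255  5.587 ]
```

View pics/w2.png

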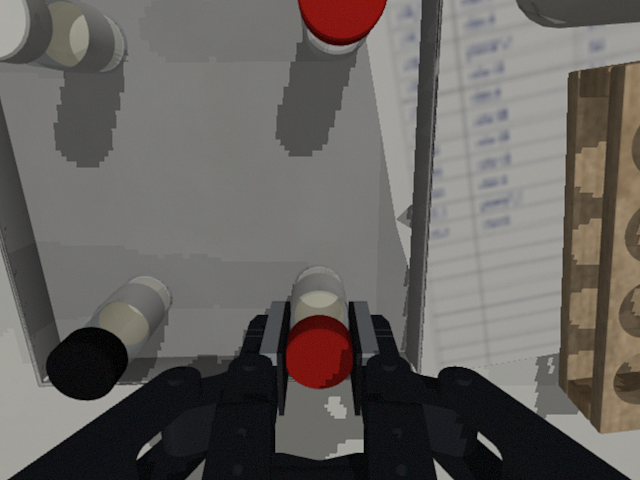

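Call:
{"op": "carry_out", "data": {
  "increments": [
    [0,0,0,-20,0,0,10],
    [0,0,0,-50,0,0,10],
    [0,0,0,-54,0,0,10],
    [0,0,0,0,-30,2.6,10],
    [0,0,0,0,-40,2.6,10],
    [0,0,0,0,-40,2.6,10],
    [0,0,0,0,-40,2.6,10],
    [0,0,0,0,-40,2.6,10],
    [0,0,0,0,-40,2.6,10],
    [0,0,0,0,-40,2.6,10],
    [0,0,0,0,-30,2.6,10],
    [0,0,0,0,-11,2.6,10]
  ]
}}

```text
time: 6.2
ee_pos: [0.5709, -0.1601, 0.1593]
tcp_rot: [-46.7, 90.0, -46.9]
wrist_force: [0.3, 0.3, 0.8]
opening: 0.022
```

```bash
cat > look.py <<'E'
import sys
from h import *
o=sensors.get_obs();print(o['opening'],o['ee_pos'],o['wrist_force'])
im=vision.camera('wrist');cv2.imwrite(f'pics/{sys.argv[1]}.png',im[:,:,::-1])
for k,z in [('red',o['ee_pos'][2]+.026),('blue',.084)]:
    for c,s in blobs(im,k,100): print(k,c,s,onz('wrist',*c,z,o))
im=vision.camera('top');cv2.imwrite(f'pics/{sys.argv[1]}t.png',im[:,:,::-1])
for c,s in blobs(im,'blue',100): 
    if c[0]>350 and c[1]<300:print('top blue',c,s,onz('top',*c,.084))
E
python3 look.py w3
```

```text
0.021982333465871126 [ 0.5709 -0.1601  0.1593] [0.2538 0.2789 0.8022]
red [319.0659 352.8249] [ 286  315   66   74 3871] [ 0.5702 -0.157   0.1853]
blue [186.1541 155.8929] [ 143  112   88   89 6124] [ 0.5019 -0.1062  0.084 ]
blue [320.9711 246.9659] [ 280  215   82   71 3837] [ 0.5712 -0.1559  0.084 ]
blue [107.0318 277.1074] [  63  240   89   78 5288] [ 0.4503 -0.1736  0.084 ]
blue [221.2741 346.9909] [ 195  317   57   61 1974] [ 0.5114 -0.2191  0.084 ]
top blue [407.5023 214.5915] [400 204  18  19 213] [ 0.5688 -0.1537  0.084 ]
top blue [386.4332 244.2215] [377 235  20  20 307] [ 0.5029 -0.1048  0.084 ]
```

View pics/w3.png

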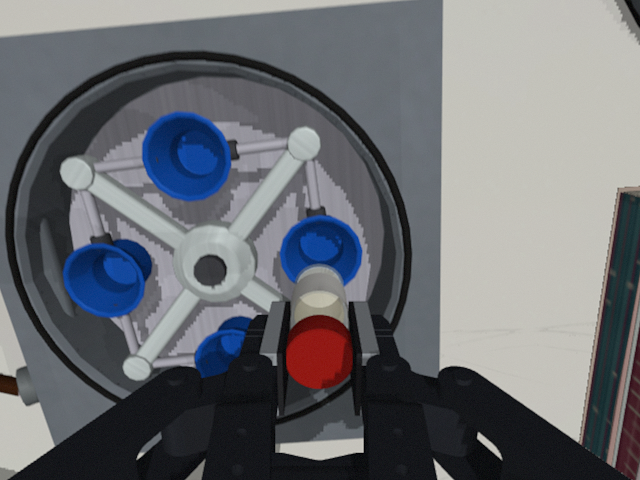

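Run:
```python
from h import *
o=sensors.get_obs()
for u,v in [(321,215),(280,252),(362,252)]: print(onz('wrist',u,v,.084,o))
for z in (.180,.182,.184,.187):print(z,onz('wrist',319,390,z,o)-[0,-.0115,0],onz('wrist',319,316,z,o))
```

```text
[ 0.5714 -0.1368  0.084 ]
[ 0.5487 -0.1579  0.084 ]
[ 0.594 -0.158  0.084]
0.18 [ 0.5703 -0.1629  0.18  ] [ 0.5703 -0.1456  0.18  ]
0.182 [ 0.5703 -0.1613  0.182 ] [ 0.5703 -0.1445  0.182 ]
0.184 [ 0.5703 -0.1598  0.184 ] [ 0.5703 -0.1434  0.184 ]
0.187 [ 0.5703 -0.1574  0.187 ] [ 0.5703 -0.1418  0.187 ]
```

Call:
{"op": "carry_out", "data": {
  "increments": [
    [0,0,0,0,1,1.2,10],
    [0,0,0,20,0,0,10],
    [0,0,0,15,0,0,10],
    [0,0,0,10,0,0,10],
    [0,0,0,8,0,0,10],
    [0,0,0,6,0,0,10],
    [0,0,0,4,0,0,10],
    [0,0,0,1,0,0,10],
    [0,0,0,0,0,0,10]
  ]
}}

```text
time: 7.42
ee_pos: [0.5722, -0.1577, 0.0954]
tcp_rot: [-54.3, 90.0, -54.3]
wrist_force: [-0.5, -2.9, 0.2]
opening: 0.0214
```

```bash
python3 look.py w4
```

```text
0.021443983572675174 [ 0.5722 -0.1577  0.0954] [-0.5094 -2.8839  0.2209]
red [318.9218 352.3443] [ 286  315   67   74 3898] [ 0.5714 -0.1544  0.1214]
blue [131.1809 180.0538] [   69   120   125   123 11860] [ 0.5019 -0.1052  0.084 ]
blue [317.1778 281.5023] [ 262  254  112   61 2176] [ 0.5707 -0.1461  0.084 ]
blue [ 44.6889 337.258 ] [   0  284  100  108 8239] [ 0.4562 -0.1714  0.084 ]
blue [196.6591 472.5455] [185 460  20  20 176] [ 0.5133 -0.2445  0.084 ]
top blue [386.4887 244.2557] [377 235  20  20 309] [ 0.5028 -0.1049  0.084 ]
```

View pics/w4.png

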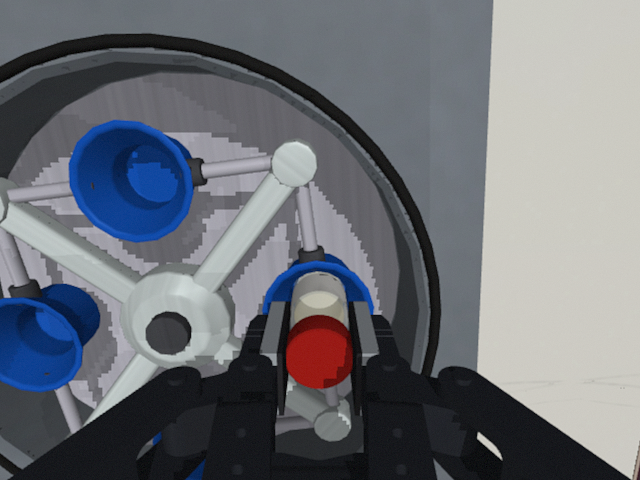

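Call:
{"op": "carry_out", "data": {
  "increments": [
    [0,0,0,0,-1.5,0,10],
    [0,0,0,0,0,0,10],
    [0,0,0,0,0,0,10]
  ]
}}

```text
time: 7.9
ee_pos: [0.5722, -0.1589, 0.0953]
tcp_rot: [75.0, 90.0, 74.9]
wrist_force: [0.6, -0.1, -1.8]
opening: 0.0217
```

Call:
{"op": "carry_out", "data": {
  "increments": [
    [0,0,0,2,0,0,10],
    [0,0,0,0,0,0,10],
    [0,0,0,0,0,0,30],
    [0,0,0,0,0,0,50],
    [0,0,0,0,0,0,50],
    [0,0,0,-10,0,0,50],
    [0,0,0,-30,0,0,50],
    [0,0,0,-40,0,0,50],
    [0,0,0,-10,0,0,50],
    [0,0,0,0,30,0,50]
  ]
}}

```text
time: 9.15
ee_pos: [0.5726, -0.1301, 0.1845]
tcp_rot: [-20.3, 89.9, -20.5]
wrist_force: [0.3, 0.4, -0.1]
opening: 0.0424
```

```bash
python3 look.py w5
```

```text
0.04240922654951443 [ 0.5726 -0.1301  0.1845] [ 0.3361  0.3886 -0.1138]
red [317.1661 302.0166] [ 298  284   40   38 1204] [ 0.5713 -0.1088  0.2105]
blue [199.8727 198.182 ] [ 162  162   76   73 4281] [ 0.5016 -0.1039  0.084 ]
blue [316.4081 274.2209] [ 282  245   71   60 1458] [ 0.5703 -0.1528  0.084 ]
blue [128.643  301.0937] [  90  268   77   69 3961] [ 0.4497 -0.171   0.084 ]
blue [263.554  377.1619] [253 344  20  58 556] [ 0.5337 -0.2289  0.084 ]
top blue [384.1091 243.4955] [377 235  15  20 220] [ 0.5045 -0.0999  0.084 ]
```

View pics/w5.png

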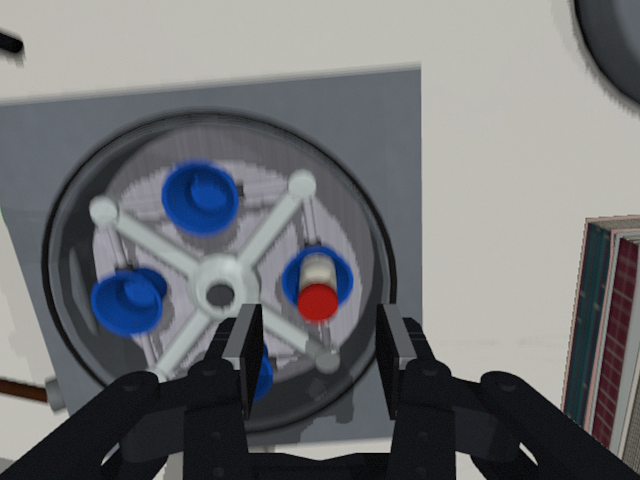

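Run:
```python
from h import *
o=sensors.get_obs()
for z in (.117,.120,.125): print(z,proj('wrist',(.5715,-.159,z),o))
```

```text
0.117 (np.float64(319.13412537251713), np.float64(312.7351068209193))
0.12 (np.float64(319.1340182175064), np.float64(315.32489066133587))
0.125 (np.float64(319.1338336175849), np.float64(319.7864075908001))
```

Call:
{"op": "carry_out", "data": {
  "increments": [
    [0,0,0,0,31,-1.8,50],
    [0,0,0,0,40,-1.8,50],
    [0,0,0,0,40,-1.8,50],
    [0,0,0,0,40,-1.8,50],
    [0,0,0,0,40,-1.8,50],
    [0,0,0,0,40,-1.8,50],
    [0,0,0,0,40,-1.8,50],
    [0,0,0,0,40,-1.8,50],
    [0,0,0,0,40,-1.8,50],
    [0,0,0,0,39.5,-1.8,50],
    [0,0,0,0,0,0,50],
    [0,0,0,0,0,0,50]
  ]
}}

```text
time: 10.75
ee_pos: [0.5546, 0.2609, 0.1829]
tcp_rot: [-132.0, 89.9, -132.0]
wrist_force: [0.4, 0.8, 0.1]
opening: 0.0428
```

Run:
```python
from h import *
o=sensors.get_obs();print(o['ee_pos'])
im=vision.camera('wrist');cv2.imwrite('pics/w6.png',im[:,:,::-1])
for k in ['red','black','white']:
    for c,s in blobs(im,k,100): print(k,c,s,onz('wrist',*c,.060,o))
im=vision.camera('top');cv2.imwrite('pics/w6t.png',im[:,:,::-1])
for k,z in [('red',.117),('blue',.084)]:
  for c,s in blobs(im,k,20): 
    if c[0]>350 and c[1]<300:print('top',k,c,s,onz('top',*c,z))
```

```text
[0.5546 0.2609 0.1829]
red [318.8246 230.9748] [302 214  34  35 912] [0.5535 0.2597 0.06  ]
black [213.7486 106.996 ] [ 194   88   40   39 1237] [0.4901 0.3381 0.06  ]
black [556.2672 198.6988] [ 505  155  135   94 3679] [0.7071 0.2814 0.06  ]
black [322.9074 424.6539] [    0   304   640   176 47803] [0.5566 0.1016 0.06  ]
top red [412.2297 209.3378] [408 205  10  10  74] [ 0.5717 -0.1575  0.117 ]
top blue [408.     214.9417] [400 204  20  19 103] [ 0.568  -0.1547  0.084 ]
top blue [442.3567 236.9395] [433 227  20  21 314] [ 0.5182 -0.227   0.084 ]
top blue [386.4804 244.1765] [377 235  20  20 306] [ 0.503  -0.1049  0.084 ]
top blue [419.5604 268.6254] [410 259  21  20 323] [ 0.4492 -0.1738  0.084 ]
```

Call:
{"op": "carry_out", "data": {
  "increments": [
    [0,0,0,30,-0.8,-0.5,50],
    [0,0,0,40,0,0,50],
    [0,0,0,40,0,0,50],
    [0,0,0,26,0,0,50],
    [0,0,0,10,0,0,50],
    [0,0,0,0,0,0,50],
    [0,0,0,0,0,0,20],
    [0,0,0,0,0,0,10],
    [0,0,0,0,0,0,10],
    [0,0,0,0,0,0,10],
    [0,0,0,0,0,0,10]
  ]
}}

```text
time: 12.22
ee_pos: [0.5548, 0.2609, 0.0389]
tcp_rot: [19.4, 89.9, 19.4]
wrist_force: [-1.3, -0.5, 7.2]
opening: 0.022
```

Call:
{"op": "carry_out", "data": {
  "increments": [
    [0,0,0,-20,0,0,10],
    [0,0,0,-50,0,0,10],
    [0,0,0,-56,0,0,10],
    [0,0,0,0,-30,-8,10],
    [0,0,0,0,-40,-10,10],
    [0,0,0,0,-40,-10,10],
    [0,0,0,0,-40,-10,10],
    [0,0,0,0,-40,-10,10],
    [0,0,0,0,-40,-10,10],
    [0,0,0,0,-40,-10,10],
    [0,0,0,0,-40,-10,10],
    [0,0,0,0,-40,-10,10]
  ]
}}

```text
time: 13.72
ee_pos: [0.4654, -0.0905, 0.1649]
tcp_rot: [-10.3, 89.9, -10.3]
wrist_force: [-0.1, 0.0, -0.3]
opening: 0.022
```

Call:
{"op": "carry_out", "data": {
  "increments": [
    [0,0,0,0,-40,-10,10],
    [0,0,0,0,-30,-7,10],
    [0,0,0,0,-14,0,10],
    [0,0,0,0,0,0,10],
    [0,0,0,0,0,0,10]
  ]
}}

```text
time: 14.35
ee_pos: [0.4489, -0.1725, 0.1635]
tcp_rot: [56.4, 90.0, 56.3]
wrist_force: [0.2, 0.5, -0.1]
opening: 0.0218
```

```bash
cat > look2.py <<'E'
import sys
from h import *
# args: name, bucket x,y ; vial bottom offset below tcp
name=sys.argv[1];kind=sys.argv[2];off=float(sys.argv[3])
o=sensors.get_obs();print(o['opening'],o['ee_pos'],o['wrist_force'])
im=vision.camera('wrist');cv2.imwrite(f'pics/{name}.png',im[:,:,::-1])
zt=o['ee_pos'][2]-off+.059
for c,s in blobs(im,'blue',100):
    l,t,w,h=s[:4]
    L=onz('wrist',l,t+.55*h,.084,o);Rr=onz('wrist',l+w,t+.55*h,.084,o);T=onz('wrist',l+w/2,t,.084,o)
    print('blue',c,s,'x',(L[0]+Rr[0])/2,'w',Rr[0]-L[0],'y',T[1]-.0232)
if kind=='red':
    for c,s in blobs(im,'red',1000):
        l,t,w,h=s[:4];B=onz('wrist',l+w/2,t+h,zt,o);print('cap x,y',B[0],B[1]+.0115,s)
E
python3 look2.py w7 red .0362
```

```text
0.021810740840905552 [ 0.4489 -0.1725  0.1635] [ 0.1551  0.4904 -0.0764]
blue [422.4937 129.0972] [ 378   84   90   91 6289] x 0.5018408709762808 w 0.04644550058109326 y -0.10711234184542436
blue [530.0179 222.4496] [ 492  190   91   79 2627] x 0.5696134856037036 w 0.05057839470505099 y -0.16060177364425393
blue [318.4485 248.5155] [ 279  218   80   68 3614] x 0.44813630130746945 w 0.0452575818347265 y -0.17613610376381644
blue [431.239  334.8833] [ 395  296   76   77 4389] x 0.5171255956669284 w 0.04600222392131692 y -0.22331020570026194
cap x,y 0.5261611023341799 -0.1311200885078027 [ 542  222   58   50 2043]
cap x,y 0.4483378025481003 -0.1734092441927464 [ 287  315   65   72 3782]
```

View pics/w7.png

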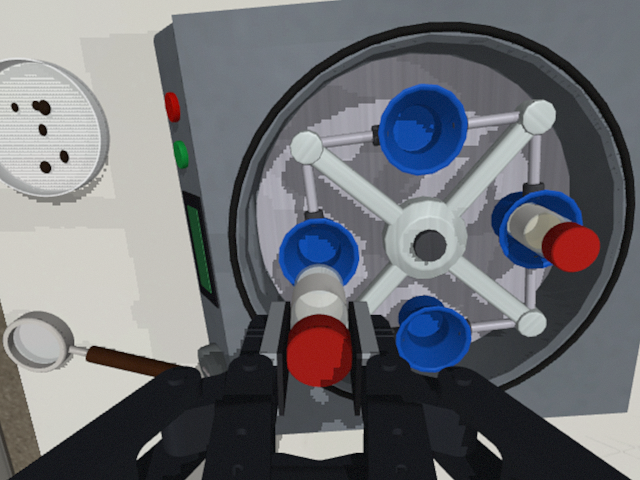

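Call:
{"op": "carry_out", "data": {
  "increments": [
    [0,0,0,0,-1.7,0,10],
    [0,0,0,20,0,0,10],
    [0,0,0,15,0,0,10],
    [0,0,0,10,0,0,10],
    [0,0,0,8,0,0,10],
    [0,0,0,6,0,0,10],
    [0,0,0,5,0,0,10],
    [0,0,0,2,0,0,10],
    [0,0,0,0,0,0,10]
  ]
}}

```text
time: 15.52
ee_pos: [0.4487, -0.175, 0.0973]
tcp_rot: [-26.4, 90.0, -26.5]
wrist_force: [-0.9, 0.1, -0.0]
opening: 0.0217
```

Call:
{"op": "carry_out", "data": {
  "increments": [
    [0,0,0,2,0,0,10],
    [0,0,0,0,0,0,10],
    [0,0,0,0,0,0,30],
    [0,0,0,0,0,0,50],
    [0,0,0,0,0,0,50],
    [0,0,0,-10,0,0,50],
    [0,0,0,-30,0,0,50],
    [0,0,0,-40,0,0,50],
    [0,0,0,-10,0,0,50],
    [0,0,0,0,30,2,50],
    [0,0,0,0,40,2,50],
    [0,0,0,0,40,2,50]
  ]
}}

```text
time: 17.02
ee_pos: [0.4545, -0.064, 0.185]
tcp_rot: [170.9, 90.0, 170.8]
wrist_force: [0.1, 0.9, -0.3]
opening: 0.0422
```

```bash
cat > lt.py <<'E'
import sys
from h import *
o=sensors.get_obs();print(o['ee_pos'])
im=vision.camera('top');cv2.imwrite(f'pics/{sys.argv[1]}.png',cv2.resize(im[150:320,150:490,::-1],None,fx=2.3,fy=2.3,interpolation=cv2.INTER_CUBIC))
for k,z in [('red',.117),('blue',.084),('black',.117)]:
  for c,s in blobs(im,k,20): 
    if 365<c[0]<465 and c[1]<300 and c[1]>200:print('top',k,c,s,onz('top',*c,z))
E
python3 lt.py t8
```

```text
[ 0.4545 -0.064   0.185 ]
top black [371.5217 210.087 ] [369 200   6  19  69] [ 0.5705 -0.0708  0.117 ]
```

View pics/t8.png

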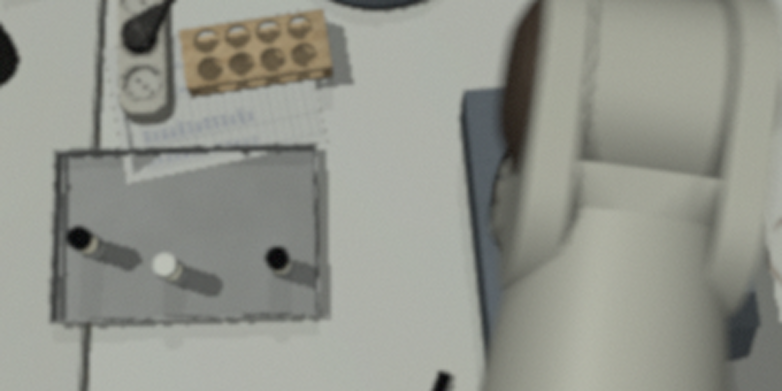

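Call:
{"op": "carry_out", "data": {
  "increments": [
    [0,0,0,0,38,3,50],
    [0,0,0,0,40,3,50],
    [0,0,0,0,40,3,50],
    [0,0,0,0,40,3,50],
    [0,0,0,0,35,2,50],
    [0,0,0,0,20,1,50],
    [0,0,0,0,0,0,50]
  ]
}}

```text
time: 17.95
ee_pos: [0.4697, 0.149, 0.1848]
tcp_rot: [-166.0, 89.9, -165.9]
wrist_force: [0.1, 0.4, 0.2]
opening: 0.0428
```

```bash
python3 lt.py t9
python3 - <<'E'
from h import *
o=sensors.get_obs();print(o['ee_pos'])
im=vision.camera('wrist')
for k in ['black']:
    for c,s in blobs(im,k,300): print(k,c,s,onz('wrist',*c,.060,o))
E
```

```text
[0.4697 0.149  0.1848]
top red [412.2297 209.3378] [408 205  10  10  74] [ 0.5717 -0.1575  0.117 ]
top red [423.4756 266.7195] [419 262  10  11  82] [ 0.4483 -0.1747  0.117 ]
top blue [408.2039 214.9515] [400 204  20  19 103] [ 0.568  -0.1552  0.084 ]
top blue [442.361  236.9712] [433 227  20  21 313] [ 0.5182 -0.2271  0.084 ]
top blue [386.5613 244.2871] [377 235  20  20 310] [ 0.5027 -0.1051  0.084 ]
top blue [417.1917 269.225 ] [409 259  21  20 120] [ 0.4479 -0.1686  0.084 ]
top black [426.9583 200.875 ] [422 198  13   6  24] [ 0.5902 -0.1899  0.117 ]
top black [408.6084 285.7692] [374 270  69  23 143] [ 0.409  -0.1419  0.117 ]
[0.4697 0.1482 0.1849]
black [318.0892 228.2531] [302 211  34  36 964] [0.4682 0.1483 0.06  ]
black [635.3793 342.4439] [629 300  11  84 588] [0.7    0.0614 0.06  ]
black [317.0061 425.5933] [    0   304   640   176 50122] [ 0.4672 -0.0137  0.06  ]
black [  8.1398 373.0274] [   0  315   23   99 1059] [0.235  0.0346 0.06  ]
```

View pics/t9.png

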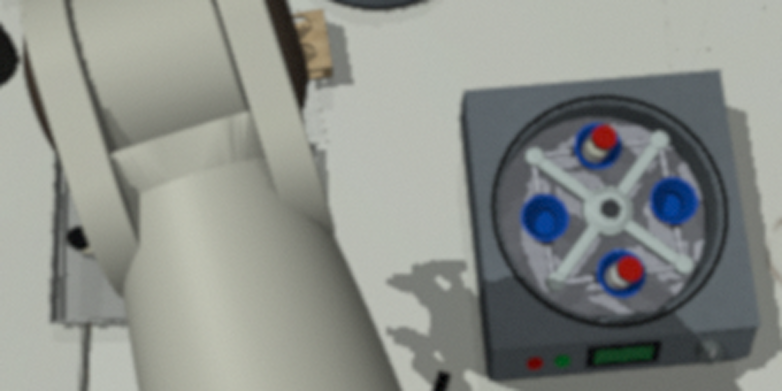

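Call:
{"op": "carry_out", "data": {
  "increments": [
    [0,0,0,30,0,-0.6,50],
    [0,0,0,40,0,0,50],
    [0,0,0,40,0,0,50],
    [0,0,0,28,0,0,50],
    [0,0,0,10,0,0,50],
    [0,0,0,0,0,0,50],
    [0,0,0,0,0,0,20],
    [0,0,0,0,0,0,10],
    [0,0,0,0,0,0,10],
    [0,0,0,0,0,0,10],
    [0,0,0,0,0,0,10]
  ]
}}

```text
time: 19.42
ee_pos: [0.4701, 0.1482, 0.0387]
tcp_rot: [12.4, 89.9, 12.3]
wrist_force: [-0.7, 0.1, 6.8]
opening: 0.0216
```

Call:
{"op": "carry_out", "data": {
  "increments": [
    [0,0,0,-20,0,0,10],
    [0,0,0,-50,0,0,10],
    [0,0,0,-62,0,0,10],
    [0,0,0,0,-30,5,10],
    [0,0,0,0,-40,5,10],
    [0,0,0,0,-40,5,10],
    [0,0,0,0,-40,5,10],
    [0,0,0,0,-40,5,10],
    [0,0,0,0,-40,5,10],
    [0,0,0,0,-40,5,10],
    [0,0,0,0,-40,5,10],
    [0,0,0,0,-30,5,10]
  ]
}}

```text
time: 20.92
ee_pos: [0.5141, -0.1937, 0.1696]
tcp_rot: [-29.9, 90.0, -30.0]
wrist_force: [-1.1, 0.6, -0.7]
opening: 0.0217
```

Call:
{"op": "carry_out", "data": {
  "increments": [
    [0,0,0,0,-24,3,10],
    [0,0,0,0,-12,1,10],
    [0,0,0,0,0,0,10],
    [0,0,0,0,0,0,10]
  ]
}}

```text
time: 21.42
ee_pos: [0.518, -0.2273, 0.1694]
tcp_rot: [82.7, 90.0, 82.7]
wrist_force: [-0.4, -0.2, -0.0]
opening: 0.0217
```

```bash
python3 look2.py w10 black .035
```

```text
0.021717094717209225 [ 0.518  -0.2273  0.1694] [-0.3943 -0.2055 -0.0195]
blue [286.799   27.5206] [ 239    0   95   65 4969] x 0.5011355835192266 w 0.047002619079949626 y -0.12359356037998077
blue [412.6036 123.5897] [ 378   81   87   91 2939] x 0.5713754434532823 w 0.045984011227417465 y -0.16025234267743638
blue [197.419 150.961] [ 149  114   84   86 2616] x 0.44799276705534574 w 0.045414203758612104 y -0.17631782185544267
blue [319.3557 244.12  ] [ 280  213   80   67 3641] x 0.5177364685338823 w 0.04625326019237452 y -0.2296304551231869
```

View pics/w10.png

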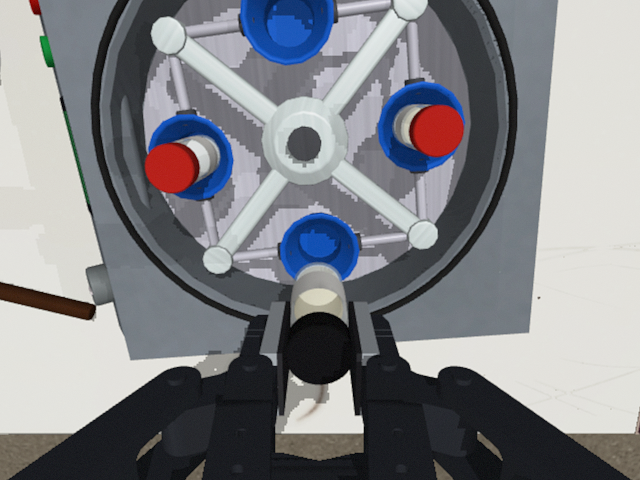

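Call:
{"op": "carry_out", "data": {
  "increments": [
    [0,0,0,5,-1.5,0,10],
    [0,0,0,20,0,0,10],
    [0,0,0,15,0,0,10],
    [0,0,0,10,0,0,10],
    [0,0,0,8,0,0,10],
    [0,0,0,6,0,0,10],
    [0,0,0,5,0,0,10],
    [0,0,0,3,0,0,10],
    [0,0,0,0,0,0,10]
  ]
}}

```text
time: 22.6
ee_pos: [0.5179, -0.2295, 0.0972]
tcp_rot: [141.2, 90.0, 141.1]
wrist_force: [-0.3, 0.4, -0.3]
opening: 0.0218
```

Call:
{"op": "carry_out", "data": {
  "increments": [
    [0,0,0,2,0,0,10],
    [0,0,0,0,0,0,10],
    [0,0,0,0,0,0,30],
    [0,0,0,0,0,0,50],
    [0,0,0,0,0,0,50],
    [0,0,0,-10,0,0,50],
    [0,0,0,-30,0,0,50],
    [0,0,0,-40,0,0,50],
    [0,0,0,-10,0,0,50],
    [0,0,0,0,30,0,50],
    [0,0,0,0,40,0,50],
    [0,0,0,0,40,0,50]
  ]
}}

```text
time: 24.1
ee_pos: [0.5179, -0.1186, 0.1851]
tcp_rot: [164.1, 90.0, 164.0]
wrist_force: [0.4, -0.5, -0.8]
opening: 0.0424
```

Call:
{"op": "carry_out", "data": {
  "increments": [
    [0,0,0,0,40,-3,50],
    [0,0,0,0,40,-3,50],
    [0,0,0,0,40,-3,50],
    [0,0,0,0,40,-3,50],
    [0,0,0,0,40,-3,50],
    [0,0,0,0,40,-3,50],
    [0,0,0,0,40,-3,50],
    [0,0,0,0,40,-3,50],
    [0,0,0,0,40,-3,50],
    [0,0,0,0,40,0,50],
    [0,0,0,0,38,0,50],
    [0,0,0,0,19,0,50]
  ]
}}

```text
time: 25.6
ee_pos: [0.4911, 0.339, 0.1847]
tcp_rot: [-149.5, 89.9, -149.5]
wrist_force: [-0.5, 0.0, -0.1]
opening: 0.043
```

```bash
python3 lt.py t11
python3 - <<'E'
from h import *
o=sensors.get_obs();print(o['ee_pos'])
im=vision.camera('wrist');cv2.imwrite('pics/w11.png',im[:,:,::-1])
for k in ['black']:
    for c,s in blobs(im,k,300): print(k,c,s,onz('wrist',*c,.060,o))
E
```

```text
[0.4911 0.339  0.1847]
top red [412.2297 209.3378] [408 205  10  10  74] [ 0.5717 -0.1575  0.117 ]
top red [423.4198 266.7407] [419 262  10  11  81] [ 0.4483 -0.1746  0.117 ]
top blue [408.049  214.9118] [400 204  20  19 102] [ 0.5681 -0.1548  0.084 ]
top blue [441.0078 237.0469] [433 227  20  21 128] [ 0.518  -0.2241  0.084 ]
top blue [386.4887 244.2557] [377 235  20  20 309] [ 0.5028 -0.1049  0.084 ]
top blue [417.2203 269.178 ] [410 259  20  20 118] [ 0.448  -0.1687  0.084 ]
top black [426.5    200.6429] [419 197  15   7  28] [ 0.5907 -0.189   0.117 ]
top black [446.7067 234.3733] [442 230  10  10  75] [ 0.5167 -0.2274  0.117 ]
[0.4911 0.3402 0.1846]
black [154.3617  15.4023] [  13    0  206   40 1330] [0.3959 0.4673 0.06  ]
black [592.4548  45.0709] [ 437    0  203   99 8757] [0.6494 0.452  0.06  ]
black [317.5005 230.6885] [301 213  34  36 963] [0.4892 0.3388 0.06  ]
black [608.178 295.35 ] [ 574  266   66   68 2680] [0.6931 0.2916 0.06  ]
black [317.5882 425.8324] [    0   304   640   176 48277] [0.4892 0.1785 0.06  ]
```

View pics/t11.png

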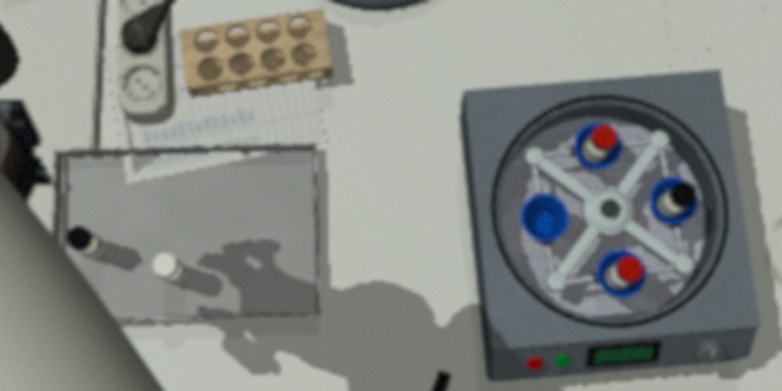

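View pics/w11.png

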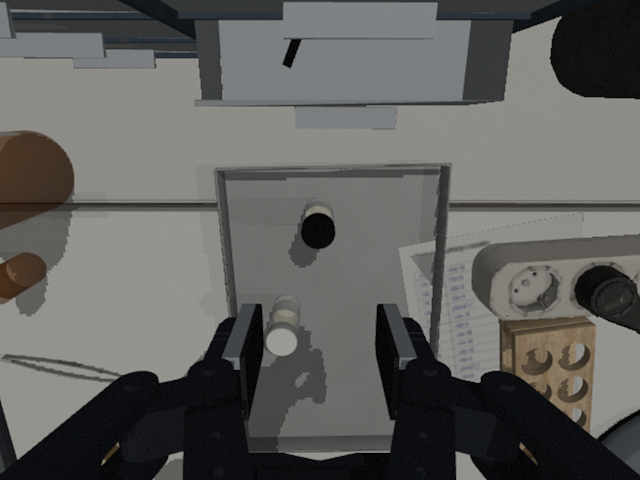

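Run:
```python
from h import *
o=sensors.get_obs()
print(onz('top',140,240,0),onz('top',138,320,0),onz('top',147,240,0.05))
for z in (0,.03,.1): print(z,onz('wrist',345,127,z,o),onz('wrist',345,104,z,o),onz('wrist',345,35,z,o))
for y in (.45,.47,.49):
  for z in (.1,.2,.25): print(y,z,proj('top',(.49,y,z)))
```

```text
[0.5331 0.459  0.    ] [0.3484 0.4505 0.    ] [0.5225 0.425  0.05  ]
0 [0.5098 0.4009 0.    ] [0.5095 0.4175 0.    ] [0.5086 0.464  0.    ]
0.03 [0.5081 0.4025 0.03  ] [0.5078 0.4176 0.03  ] [0.5069 0.4598 0.03  ]
0.1 [0.5039 0.4063 0.1   ] [0.5037 0.4178 0.1   ] [0.5031 0.4501 0.1   ]
0.45 0.1 (np.float64(126.18348904224263), np.float64(250.32307474284875))
0.45 0.2 (np.float64(106.32223380858039), np.float64(240.82098838949224))
0.45 0.25 (np.float64(94.71913061675184), np.float64(235.26979400632976))
0.47 0.1 (np.float64(116.7197052479016), np.float64(250.3819584736633))
0.47 0.2 (np.float64(95.84950200916248), np.float64(240.8848302644125))
0.47 0.25 (np.float64(83.65670892654836), np.float64(235.33641668118915))
0.49 0.1 (np.float64(107.25357583444594), np.float64(250.4408567989368))
0.49 0.2 (np.float64(85.3738984993793), np.float64(240.9486896453071))
0.49 0.25 (np.float64(72.59108348738593), np.float64(235.40305865040656))
```

Call:
{"op": "carry_out", "data": {
  "increments": [
    [-10,0,0,0,0,0,50],
    [-10,0,0,0,0,0,50],
    [-10,0,0,0,0,0,50],
    [-10,0,0,0,0,0,50],
    [-10,0,0,0,0,0,50],
    [-10,0,0,0,0,0,50],
    [-10,0,0,0,0,0,50],
    [-10,0,0,0,0,0,50],
    [-10,0,0,0,0,0,50],
    [0,0,0,0,0,0,50],
    [0,0,0,0,0,0,50]
  ]
}}

```text
time: 27.08
ee_pos: [0.4916, 0.3369, 0.1854]
tcp_rot: [-158.5, 90.0, -68.8]
wrist_force: [0.5, 0.7, 0.6]
opening: 0.0428
```

Run:
```python
from h import *
o=sensors.get_obs();print(o['ee_pos'],o['q'],R.from_euler('xyz',o['tcp_rot'],degrees=True).as_matrix())
im=vision.camera('wrist');cv2.imwrite('pics/w12.png',im[:,:,::-1])
for k in ['black']:
    for c,s in blobs(im,k,300): print(k,c,s,onz('wrist',*c,.060,o))
```

```text
[0.4916 0.3369 0.1854] [34.4203 10.647  11.2807 90.6352 -0.0062 34.7334] [[ 0.     -1.      0.0055]
 [-0.0001  0.0055  1.    ]
 [-1.     -0.     -0.0001]]
black [571.0554 128.4219] [ 470    0  170  160 3067] [0.4269 0.4933 0.06  ]
black [323.1784 424.7332] [    0   156   640   324 48831] [0.6519 0.339  0.06  ]
black [320.8956 224.8573] [305 208  33  35 939] [0.4882 0.3379 0.06  ]
```

View pics/w12.png

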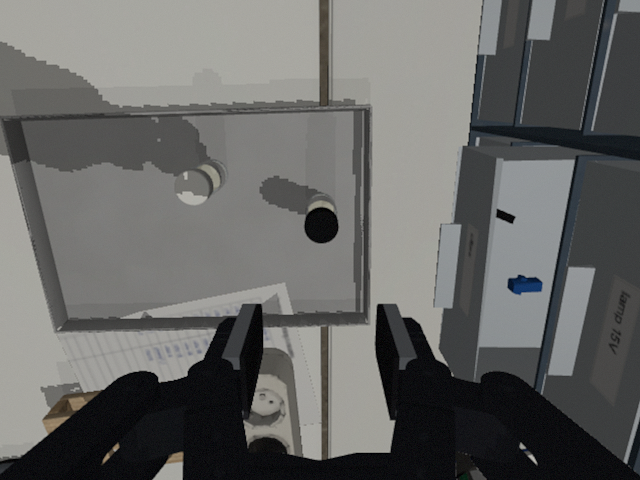

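Call:
{"op": "carry_out", "data": {
  "increments": [
    [0,0,0,20,2,1,45],
    [0,0,0,0,0,0,45],
    [0,0,0,0,0,0,45]
  ]
}}

```text
time: 27.5
ee_pos: [0.4896, 0.3385, 0.1659]
tcp_rot: [-67.0, 90.0, 22.9]
wrist_force: [-0.7, 0.1, -0.2]
opening: 0.0385
```

Run:
```python
from h import *
for i in range(3):
  o=sensors.get_obs();print(o['ee_pos'])
  im=vision.camera('wrist')
  for k in ['black']:
    for c,s in blobs(im,k,300):
      if s[4]<2000: print(k,c,s,onz('wrist',*c,.060,o))
```

```text
[0.4896 0.3385 0.1659]
black [318.4524 236.5134] [ 301  218   36   38 1083] [0.4881 0.3379 0.06  ]
[0.4897 0.3386 0.1661]
black [318.228  236.0797] [ 301  218   36   38 1079] [0.488  0.3379 0.06  ]
[0.4898 0.3386 0.1661]
black [318.1162 236.0093] [ 301  218   35   37 1076] [0.4881 0.3379 0.06  ]
```

Call:
{"op": "carry_out", "data": {
  "increments": [
    [0,0,0,30,0.6,0,45],
    [0,0,0,40,0,0,45],
    [0,0,0,35,0,0,45],
    [0,0,0,16,0,0,45],
    [0,0,0,8,0,0,45],
    [0,0,0,0,0,0,45],
    [0,0,0,0,0,0,20],
    [0,0,0,0,0,0,10],
    [0,0,0,0,0,0,10],
    [0,0,0,0,0,0,10],
    [0,0,0,0,0,0,10]
  ]
}}

```text
time: 29.02
ee_pos: [0.4896, 0.3389, 0.0377]
tcp_rot: [-57.8, 89.9, 32.2]
wrist_force: [-0.8, -0.9, 5.8]
opening: 0.0218
```

Call:
{"op": "carry_out", "data": {
  "increments": [
    [0,0,0,-20,0,0,10],
    [0,0,0,-50,0,0,10],
    [0,0,0,-61,0,0,10],
    [0,0,0,0,-1.5,-30,10],
    [0,0,0,0,-1.5,-40,10],
    [0,0,0,0,-1.5,-40,10],
    [0,0,0,0,-1.5,-40,10],
    [0,0,0,0,-1.5,-40,10],
    [0,0,0,0,-1.5,-40,10],
    [0,0,0,0,-1.5,-40,10],
    [0,0,0,0,-1.5,-40,10],
    [0,0,0,0,-1.5,-40,10]
  ]
}}

```text
time: 30.52
ee_pos: [0.502, -0.0128, 0.1676]
tcp_rot: [-85.0, 90.0, 5.0]
wrist_force: [0.7, -0.1, -1.0]
opening: 0.0217
```

Call:
{"op": "carry_out", "data": {
  "increments": [
    [0,0,0,0,0,-40,10],
    [0,0,0,0,0,-34,10],
    [0,0,0,0,0,-20,10],
    [0,0,0,0,0,0,10],
    [0,0,0,0,0,0,10]
  ]
}}

```text
time: 31.15
ee_pos: [0.502, -0.1051, 0.1674]
tcp_rot: [-34.1, 90.0, 55.9]
wrist_force: [-0.2, 0.0, -1.3]
opening: 0.0215
```

Run:
```python
from h import *
o=sensors.get_obs();print(o['opening'],o['ee_pos'],o['wrist_force'])
im=vision.camera('wrist');cv2.imwrite('pics/w13.png',im[:,:,::-1])
for c,s in blobs(im,'blue',100):
    l,t,w,h=s[:4]
    L=onz('wrist',l,t+.55*h,.084,o);Rr=onz('wrist',l+w,t+.55*h,.084,o);T=onz('wrist',l+w/2,t,.084,o)
    print(c,s,'y',(L[1]+Rr[1])/2,'w',L[1]-Rr[1],'x',T[0]+.0232)
```

```text
0.021504471791789524 [ 0.502  -0.1051  0.1674] [-0.2021  0.007  -1.2636]
[195.391  151.0733] [ 145  111   85   87 2647] y -0.17554035274932286 w -0.045426856933015236 x 0.44839859363860024
[316.9909 243.2959] [ 278  211   79   68 3839] y -0.10616027683549573 w -0.04521674568558874 x 0.5016141239984881
[117.3906 267.5998] [  68  236   85   75 2399] y -0.22738779173370416 w -0.04974502592577659 x 0.5160392940252704
[218.5564 335.4189] [ 195  311   60   63 1134] y -0.16362494101144648 w -0.03717685565064077 x 0.5634764732417367
```

View pics/w13.png

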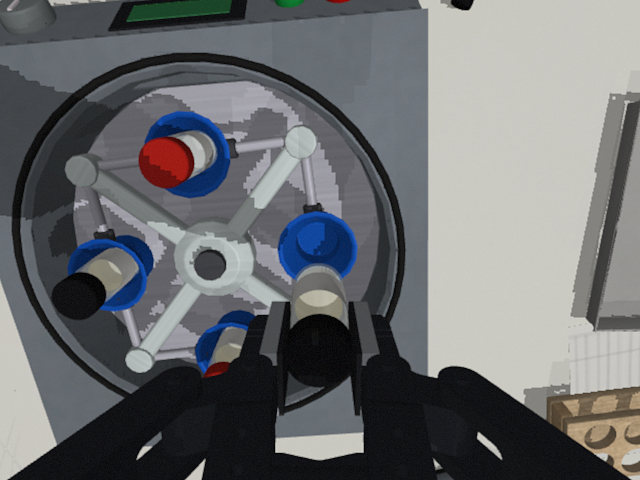

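Call:
{"op": "carry_out", "data": {
  "increments": [
    [0,0,0,3,-0.8,-0.7,10],
    [0,0,0,20,0,0,10],
    [0,0,0,15,0,0,10],
    [0,0,0,10,0,0,10],
    [0,0,0,8,0,0,10],
    [0,0,0,6,0,0,10],
    [0,0,0,5,0,0,10],
    [0,0,0,3,0,0,10],
    [0,0,0,0,0,0,10]
  ]
}}

```text
time: 32.33
ee_pos: [0.5028, -0.1063, 0.0972]
tcp_rot: [99.1, 90.0, -171.0]
wrist_force: [-0.3, 0.1, 0.0]
opening: 0.0213
```

Lateral forces are near zero; release and retreat to a clear pose.

Call:
{"op": "carry_out", "data": {
  "increments": [
    [0,0,0,2,0,0,10],
    [0,0,0,0,0,0,10],
    [0,0,0,0,0,0,30],
    [0,0,0,0,0,0,50],
    [0,0,0,0,0,0,50],
    [0,0,0,-10,0,0,50],
    [0,0,0,-30,0,0,50],
    [0,0,0,-40,0,0,50],
    [0,0,0,-30,0,0,50],
    [0,0,0,0,0,30,50],
    [0,0,0,0,0,40,50],
    [0,0,0,0,0,40,50]
  ]
}}

```text
time: 33.83
ee_pos: [0.5029, 0.0048, 0.2062]
tcp_rot: [-85.3, 89.9, 4.6]
wrist_force: [0.7, -0.4, -0.8]
opening: 0.0425
```

Call:
{"op": "carry_out", "data": {
  "increments": [
    [0,0,0,0,10,40,50],
    [0,0,0,0,10,40,50],
    [0,0,0,0,10,30,50],
    [0,0,0,0,0,0,50],
    [0,0,0,0,0,0,50],
    [0,0,0,0,0,0,50]
  ]
}}

```text
time: 34.58
ee_pos: [0.4733, 0.1131, 0.2055]
tcp_rot: [-121.1, 90.0, -31.2]
wrist_force: [0.2, -0.6, -0.4]
opening: 0.0429
```

```bash
python3 lt.py t14
python3 - <<'E'
from h import *
o=sensors.get_obs()
cv2.imwrite('pics/s14.png',cv2.resize(vision.camera('scene')[140:340,130:530,::-1],None,fx=2,fy=2,interpolation=cv2.INTER_CUBIC))
E
```

```text
[0.4733 0.1131 0.2055]
top red [412.2297 209.3378] [408 205  10  10  74] [ 0.5717 -0.1575  0.117 ]
top red [423.4756 266.7195] [419 262  10  11  82] [ 0.4483 -0.1747  0.117 ]
top blue [408.0097 214.9515] [400 204  20  19 103] [ 0.568  -0.1547  0.084 ]
top blue [441.0078 237.    ] [433 227  20  21 129] [ 0.5181 -0.2241  0.084 ]
top blue [385.625  244.7353] [377 235  20  20 136] [ 0.5017 -0.103   0.084 ]
top blue [417.1905 268.4571] [410 259  20  20 105] [ 0.4496 -0.1687  0.084 ]
top black [426.4222 200.8222] [417 197  20   9  45] [ 0.5903 -0.1888  0.117 ]
top black [446.6579 234.3289] [442 230  10  10  76] [ 0.5168 -0.2273  0.117 ]
top black [388.8873 241.1408] [384 237  10   9  71] [ 0.5029 -0.105   0.117 ]
top black [405.4275 286.0992] [375 271  62  22 131] [ 0.4084 -0.1353  0.117 ]
```

View pics/t14.png

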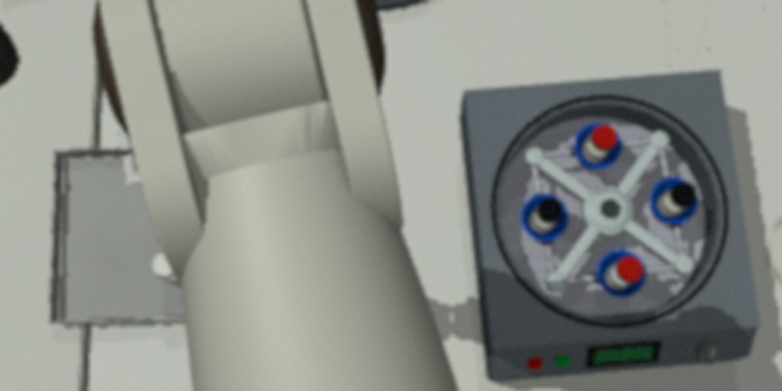

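View pics/s14.png

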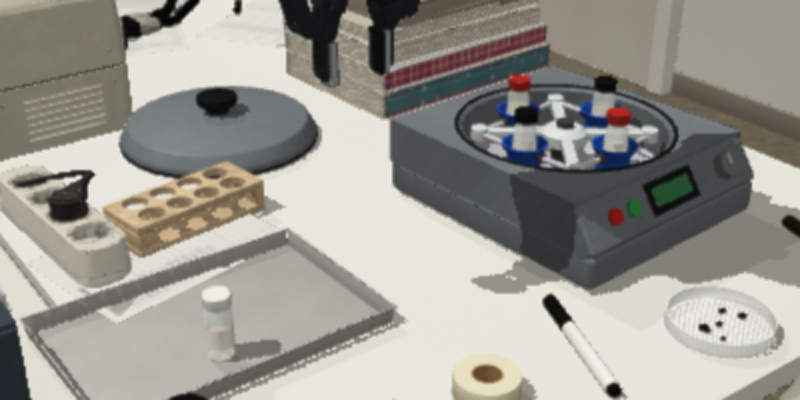

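Run:
```python
from h import *
im=vision.camera('scene')
for P in [(.572,-.158),(.449,-.1745),(.517,-.2275),(.503,-.105)]:
    print([np.round(proj('scene',(*P,z)),1) for z in (.1115,.1215)])
for k in ['red','black']:
    for c,s in blobs(im,k,20):
        if 370<c[0]<450 and 170<c[1]<215: print(k,c,s)
```

```text
[array([388.6, 181.7]), array([388.8, 177.2])]
[array([437.6, 198.5]), array([438.1, 193.7])]
[array([431.4, 182.4]), array([431.8, 177.9])]
[array([391.9, 197.8]), array([392.2, 193. ])]
red [389.5 181. ] [385 178  10   7  66]
red [438.9277 197.6024] [433 194  12   8  83]
black [432.6053 181.5921] [427 178  12   8  76]
black [392.9767 197.3372] [387 193  12   9  86]
```

```bash
python3 -c "
from workcell import job_done; print(job_done())"
```

```text
the job is handed in; nothing more can be done
None
```

The centrifuge is loaded: all four vials are in the buckets and the job is handed in at about 35 s of the 106 s allowed. No verdict was reported.

- **Placement:** The two red-capped vials went into the far and near buckets, about 125 mm apart across the hub. The two black-capped vials went into the left and right buckets, about 123 mm apart. Both figures are measured between the caps in the top camera, against the 106 mm needed.
- **Seating:** In the scene camera all four cap heights match a fully seated vial to within about 2 mm. The top camera shows the caps within about 2 mm of the bucket centres, which means they stand upright. The rotor did not turn.
- **White vial and arm:** The arm never touched the white-capped vial, and it still stands upright in the tray. At the end the arm was clear of everything.
- **Disagreements:** The first red vial met about 3 N of sideways force on the way down. I shifted it 1.5 mm before release and the force went to zero; the other three showed under 1 N. The wrist and top cameras differed by up to about 2 mm, so I used values in between.

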